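# Make up two dressing trays from the closet shelf

### The job

Make up tomorrow's two dressing trays from the things standing on the closet shelf: the walnut tray gets the gold watch and the glass cube with the cufflinks, the white tray gets the steel watch and the tube of collar stays. In each tray the watch, on its holder, stands in the long bay and the other thing stands in the square bay, all upright on the tray's floor. Set each thing down gently rather than dropping it, and leave the cologne bottle, the stay dispenser and the spring clamp where they are.

Things in the scene. Friction and masses are not known exactly. Their poses are not given: they have to be found in the camera images.
- gold_watch: Gold-coloured bracelet watch with a white dial, closed round a black plastic holder, a short flat-footed roll. Origin: centre of underside, z up through the dial. y along the roll, whose flat round ends (48 mm diameter, 26 mm up) are 54 mm apart: grip across these. 50 mm in x, 57 mm high over the dial. 0.17 kg, loose, upright.
- steel_watch: Steel bracelet watch with a blue dial, closed round a black plastic holder, a short flat-footed roll. Origin: centre of underside, z up through the dial. y along the roll, whose flat round ends (48 mm diameter, 26 mm up) are 54 mm apart: grip across these. 50 mm in x, 57 mm high over the dial. 0.17 kg, loose, upright.
- cufflink_cube: Glass jewelry cube with brass edges, a pair of round steel cufflinks on a black bed inside. 56 mm on every side, closed and rigid. Origin at the centre of the underside, z up, x and y square to its sides; grip it across any two opposite sides. About 0.16 kg. Loose, upright on the shelf.
- stay_tube: Upright clear tube with a black screw cap, filled with white plastic collar stays. Cylinder 36 mm in diameter, 72 mm high. Origin at the centre of the underside, z up along its axis. About 0.07 kg. Loose on the shelf.
- walnut_tray: Open dressing tray of dark walnut, blue lining. 96 (x) x 213 (y) x 22 mm high, loose, 0.6 kg. Origin: centre of underside, z up. Floor 6 mm thick, walls 6 mm, bays 16 mm deep. A 5 mm divider at y = -14 mm parts the long bay (84 in x, 112 in y, centre y = +44.5 mm) from the square bay (84 x 84, centre y = -58.5 mm); both centred on x = 0.
- white_tray: Open dressing tray in white lacquer, dark red lining. 96 (x) x 213 (y) x 22 mm high, loose, 0.6 kg. Origin: centre of underside, z up. Floor 6 mm thick, walls 6 mm, bays 16 mm deep. A 5 mm divider at y = -14 mm parts the long bay (84 in x, 112 in y, centre y = +44.5 mm) from the square bay (84 x 84, centre y = -58.5 mm); both centred on x = 0.
- cologne: Amber glass cologne bottle with a walnut cap, standing among the stock; to be left alone. Body 50 (x) by 30 (y) by 52 mm, 77 mm high with the cap. Origin at the centre of the underside. Loose.
- stay_dispenser: Clear acrylic push dispenser with two stacks of white collar stays; to be left alone. Base 110 (x) by 52 mm (y), 110 mm high. Origin at the centre of the underside. Loose, 0.45 kg.
- spring_clamp: Blue plastic spring clamp lying on its side; to be left alone. About 125 mm long (x, jaws to -x), 75 mm across the handles (y), 20 mm high. Origin on its underside near the pivot. Loose.
There are look-alikes about, which are no part of the job. Of the things like the white_tray, leave any that is orange; of the rest the smaller one is meant.

How it is judged (in metres and radians):
At the end, for the whole second after the job is handed in: Gold watch and cufflink cube in the walnut tray's long and square bay, steel watch and stay tube in the white tray's: each on the bay's floor (4 mm) between its walls, upright (0.1 rad), released, at rest; trays flat on the shelf; cologne, dispenser and clamp within 20 mm of their starts (y of gold_watch in the frame of walnut_tray between 0.0135 and 0.0755 m and x of gold_watch in the frame of walnut_tray between -0.02 and 0.02 m and z of gold_watch in the frame of walnut_tray between 0.002 and 0.01 m and angle between each of gold_watch, cufflink_cube, steel_watch, stay_tube's own z axis and vertical below 0.1 rad and linear speed of each of gold_watch, cufflink_cube, steel_watch, stay_tube, walnut_tray, white_tray below 0.02 m/s and angular speed of each of gold_watch, cufflink_cube, steel_watch, stay_tube below 0.2 rad/s and y of cufflink_cube in the frame of walnut_tray between -0.0745 and -0.0425 m and x of cufflink_cube in the frame of walnut_tray between -0.016 and 0.016 m and z of cufflink_cube in the frame of walnut_tray between 0.002 and 0.01 m and y of steel_watch in the frame of white_tray between 0.0135 and 0.0755 m and x of steel_watch in the frame of white_tray between -0.02 and 0.02 m and z of steel_watch in the frame of white_tray between 0.002 and 0.01 m and y of stay_tube in the frame of white_tray between -0.0845 and -0.0325 m and x of stay_tube in the frame of white_tray between -0.026 and 0.026 m and z of stay_tube in the frame of white_tray between 0.002 and 0.01 m and height (world z) of each of walnut_tray, white_tray below 0.01 m and angle between each of walnut_tray, white_tray's own z axis and vertical below 0.05 rad and distance of each of cologne, stay_dispenser, spring_clamp from where it was at the start of the episode below 0.02 m); the robot touches nothing.
It fails at once if a watch, the cube or the tube is dropped (falls free faster than 0.6 m/s, about 2 cm) instead of being set down ((linear speed of gold_watch above 0.6 m/s and height (world z) of gold_watch below 0.08 m and contact force between gold_watch and the fingers below 0.05 N and contact force between gold_watch and the arm below 0.05 N) or (linear speed of cufflink_cube above 0.6 m/s and height (world z) of cufflink_cube below 0.08 m and contact force between cufflink_cube and the fingers below 0.05 N and contact force between cufflink_cube and the arm below 0.05 N) or (linear speed of steel_watch above 0.6 m/s and height (world z) of steel_watch below 0.08 m and contact force between steel_watch and the fingers below 0.05 N and contact force between steel_watch and the arm below 0.05 N) or (linear speed of stay_tube above 0.6 m/s and height (world z) of stay_tube below 0.08 m and contact force between stay_tube and the fingers below 0.05 N and contact force between stay_tube and the arm below 0.05 N)).
It fails at once if the cologne bottle is disturbed (moved more than 20 mm) (distance of cologne from where it was at the start of the episode above 0.02 m).
It fails at once if the dispenser is disturbed (moved more than 20 mm) (distance of stay_dispenser from where it was at the start of the episode above 0.02 m).
It fails at once if the spring clamp is disturbed (moved more than 20 mm) (distance of spring_clamp from where it was at the start of the episode above 0.02 m).
It also fails if it takes over 83 s, if anything falls off the work surface, if the arm or the gripper's body presses on something with over 40 N, if the wrist force passes 120 N, or if a joint passes its speed limit or range.

### The arm

A 6-joint arm with a two-finger parallel gripper is mounted at the origin on the work surface. World frame = base frame: x ahead of the robot, y to its left, z up, the work surface at z = 0. Lengths are in m, angles in degrees, forces in N, time in s.
With the tool pointing down it reaches from about 0.25 to 0.725 m from the base axis. Payload 9.7 kg.
Tool frame: the origin (TCP) lies at the very end of the fingers, on their centre line; the grasp point (between the pads) lies grasp_offset behind it (grasp_offset is the distance from the TCP to the grasp point, in m); z points along the fingers, y is the line along which they close (so a half turn about z gives the same grasp; the last joint's range is limited). The gripper opens to 85 mm and grips with 20 to 120 N. Pads are 22 mm wide; open, the fingers measure 114 mm over their backs; the gripper's body (76 mm by 85 mm) begins 54 mm behind the grasp point. The pads swing forward as they close: fully open they stand 13 mm farther back than shut.
Start: joints at [66.406, 4.979, 10.078, 95.1, 0, 90], TCP at [0.22, 0.504, 0.231] pointing down, gripper open.
Joint ranges: [-179.16, 179.16], [-48.56, 103.87], [-65.8, 70.77], [-126.05, 130.52], [-82.76, 87.17], [-180, 180]. Speed limits (degrees/s): [127.2, 127.2, 147.25, 180, 180, 180].

### API

Orientations are given as [roll, pitch, yaw] about the fixed x, y, z axes, in that order (R = Rz(yaw) Ry(pitch) Rx(roll)).
In Python, from workcell import get_obs, camera, calibration, job_done, recognise, cut_out, mark_of, grasp_offset gives the robot as it stands.
- The arm moves only by the tool servo_tool, never from a script. Its argument "moves" is a list of rows, each a list of 3 entries, a list of its own where there are three numbers: the turn, a rotation vector about the tool's x, y, z in degrees, then the shift along the tool's x, y, z in m, then the opening in per cent of the stroke, from 0 (shut) to 100 (fully open). In form: [[[ax, ay, az], [x, y, z], claw], ...]. A call has 1 to 12 rows; each row shifts and turns the commanded pose from where the row before left it, along the tool's axes as they then stand; what a row does not reach is not made up. A row lasts 1/10 s, in which the tool goes at most 50 mm and 8.59 degrees, less where a joint would pass 70% of its speed; a pose out of reach is approached as far as the arm can. A call is refused whole if a number of a shift passes 0.05 or a number of a turn 8.59, either way. A call with a gripper value outside its range is refused whole. The fingers move at their own pace and stop on an object; "force" is the grip in N (left out, the last holds). Time passes only in rows, so rows that do not move let the fingers close. It gives the time, the measured TCP pose, the force, the opening and the grip force at its end, in the units of the state.
- get_obs(): the state, without advancing time (a new reading comes with each control period).
- camera(name): name is "side" or "top" or "wrist"; returns (picture, depth): 480x640x3 uint8, red, green, blue; 480x640 float32, m along the optical axis (not along the pixel's ray), 0 where there is no reading.
- calibration(name): a dict with "camera_matrix" (3x3 intrinsics, pixels), "R" (3x3) and "t" (3): a world point X has camera coordinates R X + t. Camera axes: x right, y down, z forward; pixel columns grow to the right and rows downward; lengths in m; the calibration is good to about 2 mm. A picture is of the moment at which its call begins: read the wrist's pose just before it. calibration takes no time and is no camera call; for the wrist camera it gives the pose at the moment of the call.
- job_done(): hands the job in; it is judged then, once.
Trained networks look in the newest picture that a camera, given by its name, has taken for a name from the list of things; names that differ only in an ending like _2 or _b are one class to them, and where a whole thing is asked for, a point or a joint stands for the part that bears it (a point fixed in the world has none). Each returns a list of dicts, best first, with "score" (0 to 1); they miss things now and then, are a little off and sometimes report something else, mostly with a low value. They report only what shows in the picture. A call takes as long as a camera call. They do not tell look-alikes from the thing itself.
- recognise(name, camera): "xyz" ([x, y, z] in m, in the coordinates of the camera as it stood for that picture, good to about 4 mm: the middle of the surface that is visible of it).
- cut_out(name, camera): "mask" (480x640 bool, what is visible of it).
- mark_of(name, camera): "xyz" ([x, y, z] in m, in the coordinates of the camera as it stood for that picture, good to about 4 mm: a listed point, or the origin of a listed thing).
The state is a dict: "time": time; "q": joint angles; "qd": joint speeds; "joint_efforts": joint torques, N m; "ee_pos": TCP position; "tcp_rot": TCP orientation; "wrist_force": force on the tool from outside, world axes, zero at the start; "torque": the same for the moment, N m; "opening": finger opening in m; "grasp_force": force on a finger pad.
Only numpy, scipy, OpenCV 4.12 (cv2) and the standard library are available. Lean on these libraries where they do the work, as an engineer would, in place of code of your own. Each camera call takes 0.05 s, during which the arm holds its last target. There are 200 camera calls.

## Working session

There is one attempt and no reset: what is moved stays moved. The work goes in short steps, Python scripts to look and compute and a tool call to move; the robot and the scene stay as the last step left them, time stands still between calls to the robot, and variables do not carry over. Pictures are saved under pics/ and viewed, at most 14 in all, crops included, and the job is handed in when it is done.

Besides the shell and the picture viewer there is one more tool, called after "Emit:" in YAML: its name, and indented under it one key for each argument. servo_tool: Moves the arm, as the interface text tells. Its arguments: {"type":"object","properties":{"moves":{"type":"array"},"force":{"type":"number"}},"required":["moves"]}

```bash
ls; mkdir -p pics
python3 - <<'E'
from workcell import *
import cv2,numpy as np
print(get_obs(), grasp_offset)
for n in ("top","side"):
    p,d=camera(n); cv2.imwrite(f"pics/{n}0.png",p[:,:,::-1]); np.save(f"pics/{n}0.npy",d)
    c=calibration(n); print(n,c)
E
```

```text
pics
{'time': 0.0, 'q': array([6.64053540e+01, 5.01129424e+00, 1.00341816e+01, 9.50992603e+01,
       4.60262857e-04, 8.99981738e+01]), 'qd': array([ 0.0522245 , -0.01180661,  0.09236298, -0.01829531,  0.11322135,
       -0.02747968]), 'joint_efforts': array([ 6.34257794e-04, -5.20388067e+01,  4.64801431e+01,  1.62844575e-02,
       -4.76951197e-05,  1.85474420e-05]), 'ee_pos': array([0.22005127, 0.5038115 , 0.23057876]), 'tcp_rot': array([-1.79923627e+02, -4.62696674e-04,  1.56407180e+02]), 'wrist_force': array([-0.13062106, -0.94400855, -0.47864631]), 'torque': array([ 0.01555404,  0.01665218, -0.00904628]), 'grasp_force': 0.0, 'opening': 0.08532656392843047} 0.0187
top {'camera_matrix': array([[455.03948538,   0.        , 323.11237504],
       [  0.        , 455.03948538, 232.37655195],
       [  0.        ,   0.        ,   1.        ]]), 'R': array([[-5.44704283e-03, -9.99984570e-01, -1.09042196e-03],
       [-9.96426257e-01,  5.51956974e-03, -8.42867020e-02],
       [ 8.42914202e-02,  6.27411792e-04, -9.96440948e-01]]), 't': array([-0.00970845,  0.40718656,  0.97903796])}
side {'camera_matrix': array([[605.73158874,   0.        , 321.26844484],
       [  0.        , 605.73158874, 236.46792226],
       [  0.        ,   0.        ,   1.        ]]), 'R': array([[ 0.91284302, -0.40803253, -0.01506907],
       [-0.28188598, -0.60307154, -0.74622048],
       [ 0.29539451,  0.68542992, -0.6655283 ]]), 't': array([-0.3562762 ,  0.14672657,  1.41305814])}
```

View pics/top0.png

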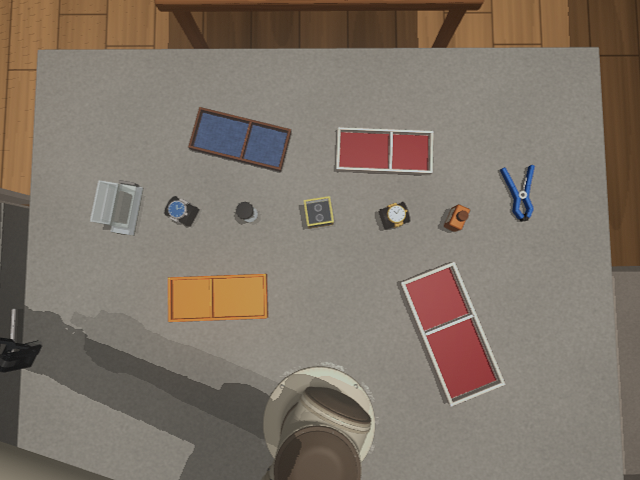

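View pics/side0.png

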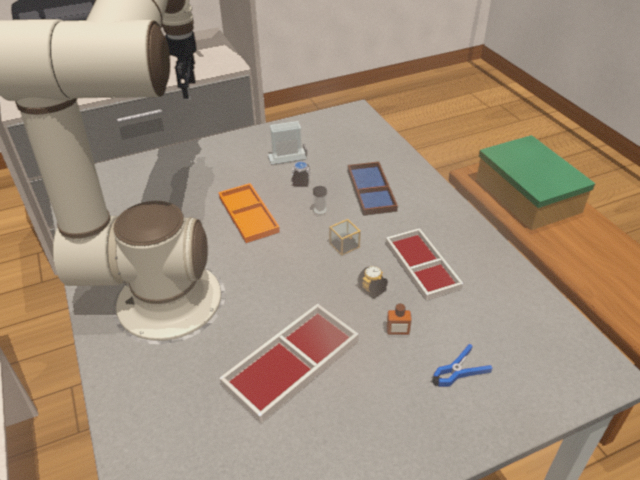

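Top view: walnut tray (240,138), small white tray (384,151). Look-alikes are the bigger white tray (452,333) and the orange tray (218,298). Steel watch is at (180,210), tube (246,212), cube (319,212) and gold watch (396,215). The ones to leave alone are the cologne (457,218), dispenser (117,207) and clamp (520,192). I choose the smaller white tray.

```bash
cat > h.py <<'E'
from workcell import *
import cv2,numpy as np
def world(d,c):
    v,u=np.mgrid[:480,:640]; K=c["camera_matrix"]
    P=np.stack([(u-K[0,2])/K[0,0]*d,(v-K[1,2])/K[1,1]*d,d],-1)
    W=(P-c["t"])@c["R"]; W[d==0]=np.nan; return W
def towld(p,c): return (np.array(p)-c["t"])@c["R"]
def rect(pts):
    (cx,cy),(w,h),a=cv2.minAreaRect((pts[:,:2]*1000).astype(np.float32)); return np.round([cx,cy,w,h,a],1)
E
python3 - <<'E'
from h import *
d=np.load("pics/top0.npy"); c=calibration("top"); W=world(d,c)
print("table z",np.nanmedian(W[240:250,330:400,2]), W[100,320],W[250,320])
im=cv2.imread("pics/top0.png"); camera("top")
B={"walnut":(180,95,300,180),"white":(325,118,445,182),"big":(390,250,515,415),"steel":(155,185,210,235),"tube":(225,190,270,232),"cube":(295,188,340,235),"gold":(372,192,420,238),"colog":(435,195,480,240),"disp":(80,170,155,245),"clamp":(490,155,545,230)}
for k,(a,b,e,f) in B.items():
    w=W[b:f,a:e].reshape(-1,3); w=w[w[:,2]>0.008]; print(k,rect(w),"z",np.round(np.percentile(w[:,2],[5,50,98]),3),len(w))
for n in "gold_watch steel_watch cufflink_cube stay_tube walnut_tray white_tray cologne stay_dispenser".split():
    for r in mark_of(n,"top"): print(n,round(r["score"],2),np.round(towld(r["xyz"],c),3))
o=[cv2.resize(im[190:240,x:x+60],(390,325),interpolation=cv2.INTER_CUBIC) for x in (155,370)]
cv2.imwrite("pics/w0.png",np.hstack(o))
E
```

```text
table z -0.0008546990257737377 [ 7.12085894e-01 -6.47793015e-03 -3.10004701e-04] [ 0.36950122 -0.00478681 -0.00315929]
walnut [618.4 172.9 213.8  97.4  75.5] z [0.008 0.019 0.024] 1305
white [ 590.2 -150.1  213.3   97.2   87.3] z [0.008 0.019 0.024] 1283
big [ 190.3 -286.2  279.2  126.7   21. ] z [0.008 0.011 0.03 ] 4697
steel [455.1 296.9  55.5  51.4  63.3] z [0.021 0.047 0.058] 652
tube [450.2 151.7  35.1  35.4  61.4] z [0.019 0.07  0.074] 313
cube [450.   -2.9  56.4  56.4   8.4] z [0.04  0.054 0.058] 743
gold [ 442.5 -167.7   49.9   55.3   17.3] z [0.024 0.049 0.059] 598
colog [ 436.1 -301.6   31.7   50.    64.7] z [0.016 0.05  0.078] 456
disp [464.4 423.6  46.6 114.   80.9] z [0.012 0.098 0.111] 1887
clamp [ 492.  -452.1  121.3   71.8    7.3] z [0.01  0.018 0.022] 718
gold_watch 0.6 [ 0.439 -0.164 -0.   ]
steel_watch 0.69 [ 0.454  0.3   -0.001]
cufflink_cube 0.82 [ 0.453 -0.003 -0.007]
stay_tube 0.75 [ 0.452  0.151 -0.002]
walnut_tray 0.83 [0.619 0.17  0.   ]
white_tray 0.94 [ 0.591 -0.154 -0.003]
white_tray 0.82 [ 0.19  -0.288 -0.   ]
white_tray 0.75 [ 0.266  0.22  -0.001]
white_tray 0.24 [ 0.459  0.428 -0.001]
cologne 0.93 [ 0.434 -0.301  0.001]
stay_dispenser 0.87 [ 0.461  0.431 -0.003]
```

View pics/w0.png

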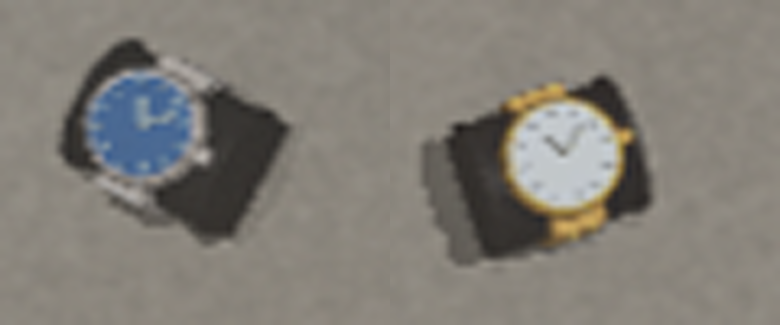

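The crop shows the steel watch's roll running right-down and the gold one's running slightly right-up. Both match the fitted rectangle axes (63° and 107°), and all the sizes match the description. The trays' long bays are on the +y side.

```bash
cat >> h.py <<'E'
def go(x,y,z,ang):
    "tool-frame shift (mm) in present orientation, and turn about tool z (deg); ang = world direction of tool y"
    from scipy.spatial.transform import Rotation as Ro
    o=get_obs(); R=Ro.from_euler("xyz",o["tcp_rot"],degrees=True).as_matrix()
    s=R.T@(np.array([x,y,z])-np.array(o["ee_pos"])*1000)
    cur=np.degrees(np.arctan2(R[1,1],R[0,1])); t=(cur-ang+90)%180-90
    print("t",round(o["time"],2),"pos",np.round(np.array(o["ee_pos"])*1000,1),"rot",np.round(o["tcp_rot"],2),"SHIFT",np.round(s,1),"TURN",round(t,1),"q",np.round(o["q"]),"open",round(o["opening"]*1000,1),"F",np.round(o["wrist_force"],1),"g",round(o["grasp_force"],1))
E
python3 -c "
from h import *
go(455.1,296.9,100,63.3)"
```

```text
t 0.55 pos [220.1 504.  231.3] rot [-180.     -0.    156.41] SHIFT [-298.2  -95.8  131.3] TURN 3.1 q [66.  5. 10. 95.  0. 90.] open 85.3 F [0.9 0.1 0.1] g 0.0
```

Emit:
servo_tool:
  moves:
    - [[0, 0, 0], [-0.0373, -0.012, 0], 100]
    - [[0, 0, 0], [-0.0373, -0.012, 0], 100]
    - [[0, 0, 0], [-0.0373, -0.012, 0], 100]
    - [[0, 0, 0], [-0.0373, -0.012, 0], 100]
    - [[0, 0, 0], [-0.0373, -0.012, 0.01], 100]
    - [[0, 0, 0], [-0.0373, -0.012, 0.02], 100]
    - [[0, 0, 0], [-0.0373, -0.012, 0.03], 100]
    - [[0, 0, 0], [-0.0373, -0.012, 0.03], 100]
    - [[0, 0, 3.1], [0, 0, 0.02], 100]
    - [[0, 0, 0], [0, 0, 0], 100]
    - [[0, 0, 0], [0, 0, 0], 100]
  force: 40

```text
time: 1.65
ee_pos: [0.455, 0.2968, 0.1219]
tcp_rot: [-180.0, -0.0, 153.4]
wrist_force: [-0.2, 0.8, 0.3]
opening: 0.0858
grasp_force: 0.0
```

```bash
python3 -c "
from h import *
go(455.1,296.9,9,63.3)
c=calibration('wrist');p,d=camera('wrist');cv2.imwrite('pics/wr1.png',p[:,:,::-1])
W=world(d,c).reshape(-1,3);w=W[(W[:,2]>.01)&(W[:,2]<.07)&(np.hypot(W[:,0]-.455,W[:,1]-.297)<.06)];print(rect(w),np.percentile(w[:,2],[2,50,98]))
print(c['R'],c['t'])"
```

```text
t 1.65 pos [455.  296.8 121.9] rot [-1.8000e+02 -1.0000e-02  1.5339e+02] SHIFT [-1.000e-01  2.000e-01  1.129e+02] TURN 0.1 q [33.  3. -4. 83.  0. 60.] open 85.8 F [-0.2  0.8  0.3] g 0.0
[455.  299.5  53.9  50.1  62.1] [0.02694597 0.05285151 0.05697615]
[[ 4.48756359e-01  8.93654060e-01 -3.88895476e-04]
 [ 8.62105648e-01 -4.32799352e-01  2.63549944e-01]
 [ 2.35354164e-01 -1.18604982e-01 -9.64645674e-01]] [-0.46894757 -0.26797344  0.20012382]
```

View pics/wr1.png

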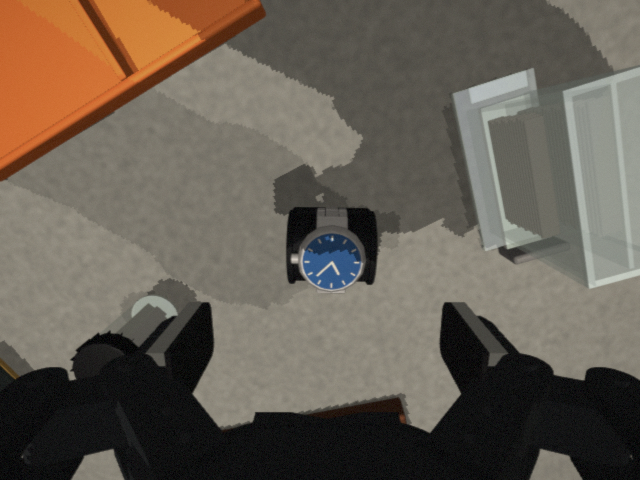

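The wrist view shows the steel watch centred between the fingers at (332,250), square to them. Going down and gripping.

Emit:
servo_tool:
  moves:
    - [[0, 0, 1], [0.0007, 0.0013, 0.04], 100]
    - [[0, 0, 0], [0, 0, 0.04], 100]
    - [[0, 0, 0], [0, 0, 0.024], 100]
    - [[0, 0, 0], [0, 0, 0.01], 100]
    - [[0, 0, 0], [0, 0, 0], 100]
    - [[0, 0, 0], [0, 0, 0], 0]
    - [[0, 0, 0], [0, 0, 0], 0]
    - [[0, 0, 0], [0, 0, 0], 0]
    - [[0, 0, 0], [0, 0, 0], 0]
    - [[0, 0, 0], [0, 0, 0], 0]
    - [[0, 0, 0], [0, 0, 0], 0]

```text
time: 2.8
ee_pos: [0.4562, 0.2989, 0.0094]
tcp_rot: [179.8, 0.1, 152.3]
wrist_force: [0.1, 0.1, 6.9]
opening: 0.0535
grasp_force: 43.0
```

```bash
python3 -c "
from h import *
go(592.3,-105.7,150,87.3)"
```

```text
t 2.8 pos [456.2 298.9   9.4] rot [1.7983e+02 8.0000e-02 1.5231e+02] SHIFT [-308.7 -294.6 -141.1] TURN -25.0 q [ 33.   6. -14.  70.   0.  61.] open 53.5 F [0.1 0.1 6.9] g 43.0
```

Emit:
servo_tool:
  moves:
    - [[0, 0, 0], [0, 0, -0.02], 0]
    - [[0, 0, 0], [0, 0, -0.04], 0]
    - [[0, 0, 0], [0, 0, -0.04], 0]
    - [[0, 0, 0], [0, 0, -0.04], 0]
    - [[0, 0, 0], [-0.02, -0.019, 0], 0]
    - [[0, 0, 0], [-0.03, -0.0285, 0], 0]
    - [[0, 0, 0], [-0.03, -0.0285, 0], 0]
    - [[0, 0, 0], [-0.03, -0.0285, 0], 0]
    - [[0, 0, 0], [-0.03, -0.0285, 0], 0]
    - [[0, 0, 0], [-0.03, -0.0285, 0], 0]
    - [[0, 0, 0], [-0.03, -0.0285, 0], 0]
    - [[0, 0, 0], [-0.03, -0.0285, 0], 0]

```text
time: 4.0
ee_pos: [0.5577, -0.004, 0.1481]
tcp_rot: [180.0, 0.1, 152.3]
wrist_force: [0.6, 0.8, -0.6]
opening: 0.0533
grasp_force: 42.8
```

Emit:
servo_tool:
  moves:
    - [[0, 0, 0], [-0.03, -0.0285, 0], 0]
    - [[0, 0, 0], [-0.03, -0.0285, 0], 0]
    - [[0, 0, 0], [-0.018, -0.017, 0], 0]
    - [[0, 0, -6], [0, 0, 0], 0]
    - [[0, 0, -7], [0, 0, 0.01], 0]
    - [[0, 0, -7], [0, 0, 0.02], 0]
    - [[0, 0, -5], [0, 0, 0.02], 0]
    - [[0, 0, 0], [0, 0, 0.02], 0]
    - [[0, 0, 0], [0, 0, 0], 0]
    - [[0, 0, 0], [0, 0, 0], 0]

```text
time: 5.0
ee_pos: [0.5919, -0.1041, 0.078]
tcp_rot: [180.0, -0.0, 177.3]
wrist_force: [0.9, -0.0, -0.4]
opening: 0.0538
grasp_force: 42.6
```

```bash
python3 -c "
from h import *
go(592.3,-105.7,15.5,87.3)
c=calibration('wrist');p,d=camera('wrist');cv2.imwrite('pics/wr2.png',p[:,:,::-1])
c=calibration('top');p,d=camera('top');W=world(d,c)
w=W[118:182,325:445].reshape(-1,3);w=w[(w[:,2]>.012)&(w[:,2]<.03)];print(rect(w))"
```

```text
t 5.0 pos [ 591.9 -104.1   78. ] rot [180.    -0.   177.28] SHIFT [-0.5 -1.6 62.5] TURN -0.0 q [-10.  12.   1.  79.   0.  -7.] open 53.8 F [ 0.9 -0.  -0.4] g 42.6
[ 620.4  -46.2    1.6    0.  -178.1]
```

View pics/wr2.png

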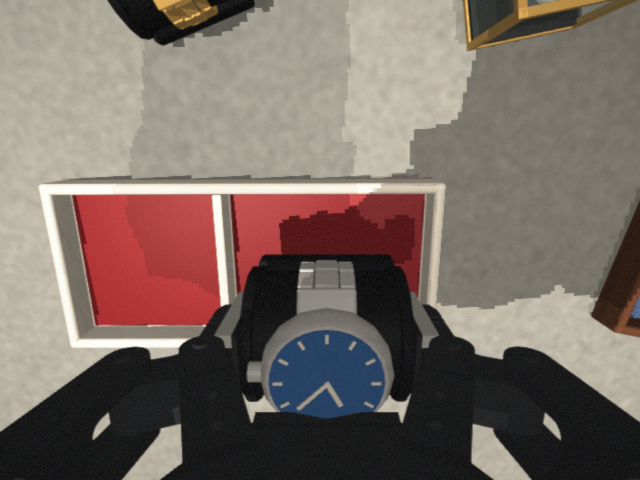

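The white long bay lies under the watch, with bay walls at columns 232 and 425 and the watch at 328. Lowering.

Emit:
servo_tool:
  moves:
    - [[0, 0, 0], [-0.0005, -0.0016, 0.03], 0]
    - [[0, 0, 0], [0, 0, 0.02], 0]
    - [[0, 0, 0], [0, 0, 0.0085], 0]
    - [[0, 0, 0], [0, 0, 0.002], 0]
    - [[0, 0, 0], [0, 0, 0.001], 0]
    - [[0, 0, 0], [0, 0, 0], 0]
    - [[0, 0, 0], [0, 0, 0], 0]

```text
time: 5.8
ee_pos: [0.593, -0.1058, 0.0169]
tcp_rot: [-180.0, 0.1, 177.3]
wrist_force: [-0.4, -0.3, -0.5]
opening: 0.0538
grasp_force: 42.7
```

Emit:
servo_tool:
  moves:
    - [[0, 0, 0], [0, 0, 0.001], 0]
    - [[0, 0, 0], [0, 0, 0.0005], 0]
    - [[0, 0, 0], [0, 0, 0], 0]

```text
time: 6.1
ee_pos: [0.5928, -0.1058, 0.0154]
tcp_rot: [-180.0, 0.1, 177.3]
wrist_force: [-1.5, 0.4, 5.2]
opening: 0.0536
grasp_force: 43.2
```

Emit:
servo_tool:
  moves:
    - [[0, 0, 0], [0, 0, 0], 70]
    - [[0, 0, 0], [0, 0, 0], 76]
    - [[0, 0, 0], [0, 0, 0], 76]
    - [[0, 0, 0], [0, 0, 0], 76]
    - [[0, 0, 0], [0, 0, -0.01], 76]
    - [[0, 0, 0], [0, 0, -0.03], 76]
    - [[0, 0, 0], [0, 0, -0.04], 76]
    - [[0, 0, 0], [0, 0, -0.05], 100]
    - [[0, 0, 0], [0, 0, -0.03], 100]
    - [[0, 0, 0], [0, 0, 0], 100]

```text
time: 7.1
ee_pos: [0.5941, -0.106, 0.1806]
tcp_rot: [-179.9, 0.5, 177.3]
wrist_force: [0.9, -0.7, -0.0]
opening: 0.0851
grasp_force: 0.0
```

```bash
python3 -c "
from h import *
go(450.2,151.7,170,63.3)
c=calibration('wrist');p,d=camera('wrist');cv2.imwrite('pics/wr3.png',p[:,:,::-1])
W=world(d,c).reshape(-1,3);w=W[(W[:,2]>.03)&(W[:,2]<.08)&(np.hypot(W[:,0]-.592,W[:,1]+.106)<.06)];print(rect(w),np.percentile(w[:,2],[2,50,98]))"
```

```text
t 7.1 pos [ 594.1 -106.   180.6] rot [-179.94    0.48  177.31] SHIFT [156.  250.7   9. ] TURN 24.0 q [-10.  11.  11.  90.  -0.  -7.] open 85.1 F [ 0.9 -0.7 -0. ] g 0.0
[ 591.6 -105.5   53.9   50.7   87.1] [0.03480394 0.05886049 0.06298343]
```

View pics/wr3.png

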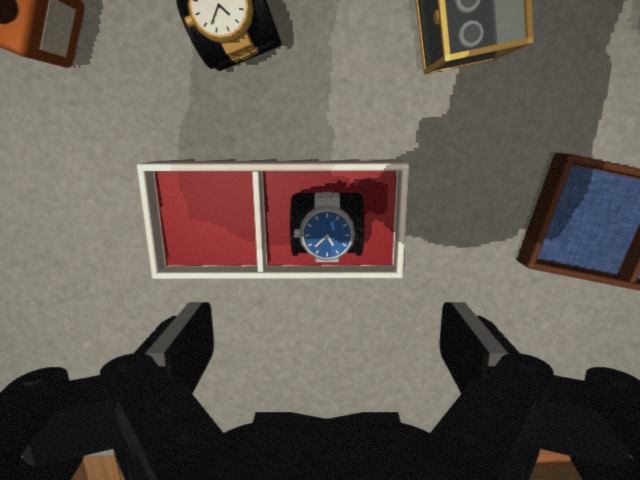

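The steel watch stands in the white long bay at (328,232). Next is the tube, keeping the same orientation.

Emit:
servo_tool:
  moves:
    - [[0, 0, 0], [0.0223, 0.0358, 0], 100]
    - [[0, 0, 0], [0.0223, 0.0358, 0], 100]
    - [[0, 0, 0], [0.0223, 0.0358, 0], 100]
    - [[0, 0, 0], [0.0223, 0.0358, 0], 100]
    - [[0, 0, 0], [0.0223, 0.0358, 0], 100]
    - [[0, 0, 0], [0.0223, 0.0358, 0], 100]
    - [[0, 0, 0], [0.0223, 0.0358, 0], 100]
    - [[0, 0, 0], [0, 0, 0.03], 100]
    - [[0, 0, 0], [0, 0, 0.03], 100]
    - [[0, 0, 0], [0, 0, 0], 100]
    - [[0, 0, 0], [0, 0, 0], 100]

```text
time: 8.25
ee_pos: [0.4476, 0.1517, 0.1141]
tcp_rot: [-180.0, -0.1, 177.3]
wrist_force: [0.2, 0.2, 1.1]
opening: 0.0855
grasp_force: 0.0
```

```bash
python3 -c "
from h import *
go(450.2,151.7,22,87.3)
c=calibration('wrist');p,d=camera('wrist')
W=world(d,c).reshape(-1,3);w=W[(W[:,2]>.06)&(W[:,2]<.08)&(np.hypot(W[:,0]-.45,W[:,1]-.152)<.05)];print(rect(w),np.percentile(w[:,2],[2,50,98]))"
```

```text
t 8.25 pos [447.6 151.7 114.1] rot [-1.7996e+02 -9.0000e-02  1.7730e+02] SHIFT [-2.7  0.2 92.1] TURN -0.0 q [ 19.  -6. -14.  82.  -0.  21.] open 85.5 F [0.2 0.2 1.1] g 0.0
[451.1 153.6  37.4  37.   74.7] [0.06244088 0.07077046 0.07206712]
```

Emit:
servo_tool:
  moves:
    - [[0, 0, 0], [-0.0032, 0.001, 0.03], 100]
    - [[0, 0, 0], [0, 0, 0.04], 100]
    - [[0, 0, 0], [0, 0, 0.022], 100]
    - [[0, 0, 0], [0, 0, 0], 100]
    - [[0, 0, 0], [0, 0, 0], 0]
    - [[0, 0, 0], [0, 0, 0], 0]
    - [[0, 0, 0], [0, 0, 0], 0]
    - [[0, 0, 0], [0, 0, 0], 0]
    - [[0, 0, 0], [0, 0, 0], 0]
    - [[0, 0, 0], [0, 0, 0], 0]
    - [[0, 0, 0], [0, 0, 0], 0]
  force: 30

```text
time: 9.4
ee_pos: [0.4523, 0.1531, 0.0238]
tcp_rot: [180.0, 0.1, 177.3]
wrist_force: [-1.5, -0.9, 6.8]
opening: 0.0352
grasp_force: 29.4
```

```bash
python3 -c "
from h import *
go(587.2,-208.2,160,87.3)"
```

```text
t 9.4 pos [452.3 153.1  23.8] rot [1.7996e+02 1.3000e-01 1.7731e+02] SHIFT [-152.  -354.4 -136.1] TURN 0.0 q [ 19.  -4. -22.  72.  -0.  21.] open 35.2 F [-1.5 -0.9  6.8] g 29.4
```

Emit:
servo_tool:
  moves:
    - [[0, 0, 0], [0, 0, -0.02], 0]
    - [[0, 0, 0], [0, 0, -0.04], 0]
    - [[0, 0, 0], [0, 0, -0.04], 0]
    - [[0, 0, 0], [0, 0, -0.036], 0]
    - [[0, 0, 0], [-0.0169, -0.0394, 0], 0]
    - [[0, 0, 0], [-0.0169, -0.0394, 0], 0]
    - [[0, 0, 0], [-0.0169, -0.0394, 0], 0]
    - [[0, 0, 0], [-0.0169, -0.0394, 0], 0]
    - [[0, 0, 0], [-0.0169, -0.0394, 0], 0]
    - [[0, 0, 0], [-0.0169, -0.0394, 0], 0]
    - [[0, 0, 0], [-0.0169, -0.0394, 0], 0]
    - [[0, 0, 0], [-0.0169, -0.0394, 0], 0]

```text
time: 10.6
ee_pos: [0.5721, -0.1702, 0.1589]
tcp_rot: [-180.0, 0.0, 177.3]
wrist_force: [-0.1, -0.3, 0.3]
opening: 0.0352
grasp_force: 30.3
```

Emit:
servo_tool:
  moves:
    - [[0, 0, 0], [-0.0169, -0.0394, 0], 0]
    - [[0, 0, 0], [0, 0, 0.02], 0]
    - [[0, 0, 0], [0, 0, 0.03], 0]
    - [[0, 0, 0], [0, 0, 0.02], 0]
    - [[0, 0, 0], [0, 0, 0], 0]
    - [[0, 0, 0], [0, 0, 0], 0]

```text
time: 11.2
ee_pos: [0.5868, -0.2085, 0.0891]
tcp_rot: [-180.0, 0.0, 177.3]
wrist_force: [-0.1, -0.1, 0.2]
opening: 0.0357
grasp_force: 30.4
```

```bash
python3 -c "
from h import *
go(587.2,-208.2,30,87.3)"
```

```text
t 11.2 pos [ 586.8 -208.5   89.1] rot [-1.7999e+02  1.0000e-02  1.7731e+02] SHIFT [-0.4  0.3 59.1] TURN 0.0 q [-20.  14.   5.  81.  -0. -17.] open 35.7 F [-0.1 -0.1  0.2] g 30.4
```

Floor contact is expected at TCP z ≈ 29.8 mm.

Emit:
servo_tool:
  moves:
    - [[0, 0, 0], [0, 0, 0.03], 0]
    - [[0, 0, 0], [0, 0, 0.02], 0]
    - [[0, 0, 0], [0, 0, 0.006], 0]
    - [[0, 0, 0], [0, 0, 0.0015], 0]
    - [[0, 0, 0], [0, 0, 0.001], 0]
    - [[0, 0, 0], [0, 0, 0], 0]
    - [[0, 0, 0], [0, 0, 0], 0]

```text
time: 11.9
ee_pos: [0.5872, -0.2087, 0.0309]
tcp_rot: [-180.0, 0.1, 177.3]
wrist_force: [-0.4, 0.7, -1.2]
opening: 0.0353
grasp_force: 30.4
```

Emit:
servo_tool:
  moves:
    - [[0, 0, 0], [0, 0, 0.001], 0]
    - [[0, 0, 0], [0, 0, 0.0005], 0]
    - [[0, 0, 0], [0, 0, 0], 0]

```text
time: 12.2
ee_pos: [0.5872, -0.2087, 0.0299]
tcp_rot: [-180.0, 0.1, 177.3]
wrist_force: [-2.0, 0.8, 8.1]
opening: 0.0354
grasp_force: 31.2
```

Emit:
servo_tool:
  moves:
    - [[0, 0, 0], [0, 0, 0], 55]
    - [[0, 0, 0], [0, 0, 0], 65]
    - [[0, 0, 0], [0, 0, 0], 70]
    - [[0, 0, 0], [0, 0, 0], 70]
    - [[0, 0, 0], [0, 0, -0.02], 70]
    - [[0, 0, 0], [0, 0, -0.04], 70]
    - [[0, 0, 0], [0, 0, -0.05], 100]
    - [[0, 0, 0], [0, 0, -0.04], 100]
    - [[0, 0, 0], [0, 0, 0], 100]

```text
time: 13.1
ee_pos: [0.5886, -0.2092, 0.1851]
tcp_rot: [-179.8, 0.5, 177.3]
wrist_force: [-0.2, -1.1, 0.5]
opening: 0.0856
grasp_force: 0.0
```

```bash
python3 -c "
from h import *
go(442.5,-167.7,150,107.3)
c=calibration('wrist');p,d=camera('wrist');cv2.imwrite('pics/wr4.png',p[:,:,::-1])
W=world(d,c).reshape(-1,3);w=W[(W[:,2]>.03)&(W[:,2]<.09)&(np.hypot(W[:,0]-.587,W[:,1]+.208)<.05)];print(rect(w),np.percentile(w[:,2],[2,50,98]))
w=W[(W[:,2]>.02)&(W[:,2]<.09)&(np.hypot(W[:,0]-.442,W[:,1]+.167)<.05)];print('gold',rect(w),np.percentile(w[:,2],[2,50,98]))"
```

```text
t 13.1 pos [ 588.6 -209.2  185.1] rot [-179.85    0.51  177.31] SHIFT [148.2  34.7  33.7] TURN -20.0 q [-20.  14.  15.  91.   0. -17.] open 85.6 F [-0.2 -1.1  0.5] g 0.0
[ 586.  -208.4   37.    37.2    6.2] [0.03737187 0.07667567 0.07821592]
gold [ 445.9 -165.1   48.4   54.5   17.3] [0.02565222 0.04861668 0.05739436]
```

View pics/wr4.png

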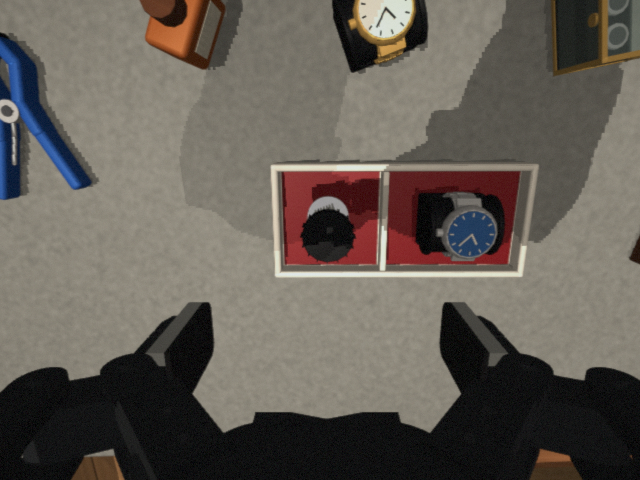

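The tube stands in the white square bay at (328,232), next to the steel watch. Now the gold watch.

Emit:
servo_tool:
  moves:
    - [[0, 0, 0], [0.0367, 0.009, 0], 100]
    - [[0, 0, 0], [0.0367, 0.009, 0], 100]
    - [[0, 0, 0], [0.0367, 0.009, 0], 100]
    - [[0, 0, 0], [0.0367, 0.009, 0], 100]
    - [[0, 0, -6.5], [0, 0, 0.02], 100]
    - [[0, 0, -7], [0, 0, 0.025], 100]
    - [[0, 0, -6.5], [0, 0, 0.02], 100]
    - [[0, 0, 0], [0, 0, 0], 100]
    - [[0, 0, 0], [0, 0, 0], 100]

```text
time: 14.05
ee_pos: [0.4413, -0.1655, 0.1129]
tcp_rot: [179.9, -0.1, -162.9]
wrist_force: [-0.3, -0.2, -0.1]
opening: 0.0853
grasp_force: 0.0
```

```bash
python3 -c "
from h import *
c=calibration('wrist');p,d=camera('wrist')
W=world(d,c).reshape(-1,3);w=W[(W[:,2]>.02)&(W[:,2]<.07)&(np.hypot(W[:,0]-.444,W[:,1]+.167)<.05)];r=rect(w);print('gold',r,np.percentile(w[:,2],[2,50,98]))
go(r[0],r[1],8,107.3)"
```

```text
gold [ 443.5 -166.    50.5   53.9   17.4] [0.02708738 0.05279893 0.05695719]
t 14.1 pos [ 441.9 -165.7  113.8] rot [-1.8000e+02  1.0000e-02 -1.6287e+02] SHIFT [ -1.5  -0.8 105.8] TURN -0.2 q [-21.  -6. -14.  82.   0. -38.] open 85.1 F [-0.5 -0.4  0.3] g 0.0
```

Emit:
servo_tool:
  moves:
    - [[0, 0, 0], [-0.0015, -0.0008, 0.035], 100]
    - [[0, 0, 0], [0, 0, 0.04], 100]
    - [[0, 0, 0], [0, 0, 0.022], 100]
    - [[0, 0, 0], [0, 0, 0.009], 100]
    - [[0, 0, 0], [0, 0, 0], 100]
    - [[0, 0, 0], [0, 0, 0], 0]
    - [[0, 0, 0], [0, 0, 0], 0]
    - [[0, 0, 0], [0, 0, 0], 0]
    - [[0, 0, 0], [0, 0, 0], 0]
    - [[0, 0, 0], [0, 0, 0], 0]
    - [[0, 0, 0], [0, 0, 0], 0]
  force: 40

```text
time: 15.2
ee_pos: [0.4445, -0.1664, 0.009]
tcp_rot: [-179.9, 0.1, -162.7]
wrist_force: [0.4, -0.0, 8.1]
opening: 0.0537
grasp_force: 43.3
```

```bash
python3 -c "
from h import *
go(629.5,216,150,75.5)"
```

```text
t 15.2 pos [ 444.5 -166.4    9. ] rot [-1.7990e+02  1.4000e-01 -1.6271e+02] SHIFT [-290.6  309.9 -140.8] TURN 31.8 q [-21.  -4. -23.  70.   0. -38.] open 53.7 F [ 0.4 -0.   8.1] g 43.3
```

Emit:
servo_tool:
  moves:
    - [[0, 0, 0], [0, 0, -0.02], 0]
    - [[0, 0, 0], [0, 0, -0.04], 0]
    - [[0, 0, 0], [0, 0, -0.04], 0]
    - [[0, 0, 0], [0, 0, -0.035], 0]
    - [[0, 0, 0], [-0.029, 0.031, 0], 0]
    - [[0, 0, 0], [-0.029, 0.031, 0], 0]
    - [[0, 0, 0], [-0.029, 0.031, 0], 0]
    - [[0, 0, 0], [-0.029, 0.031, 0], 0]
    - [[0, 0, 0], [-0.029, 0.031, 0], 0]
    - [[0, 0, 0], [-0.029, 0.031, 0], 0]
    - [[0, 0, 0], [-0.029, 0.031, 0], 0]
    - [[0, 0, 0], [-0.029, 0.031, 0], 0]

```text
time: 16.4
ee_pos: [0.5917, 0.1416, 0.1428]
tcp_rot: [-180.0, 0.0, -162.7]
wrist_force: [0.4, -0.8, -1.4]
opening: 0.0535
grasp_force: 42.8
```

Emit:
servo_tool:
  moves:
    - [[0, 0, 0], [-0.029, 0.031, 0], 0]
    - [[0, 0, 0], [-0.029, 0.031, 0], 0]
    - [[0, 0, 8], [0, 0, 0], 0]
    - [[0, 0, 8], [0, 0, 0.02], 0]
    - [[0, 0, 8], [0, 0, 0.02], 0]
    - [[0, 0, 7.8], [0, 0, 0.02], 0]
    - [[0, 0, 0], [0, 0, 0], 0]
    - [[0, 0, 0], [0, 0, 0], 0]

```text
time: 17.2
ee_pos: [0.628, 0.2162, 0.0828]
tcp_rot: [-180.0, -0.0, 165.7]
wrist_force: [1.0, 0.0, -0.6]
opening: 0.054
grasp_force: 42.7
```

```bash
python3 -c "
from h import *
go(629.5,216,15,75.5)
p,d=camera('wrist');cv2.imwrite('pics/wr5.png',p[:,:,::-1])"
```

```text
t 17.2 pos [628.  216.2  82.8] rot [-1.7999e+02 -1.0000e-02  1.6573e+02] SHIFT [-1.5  0.2 67.8] TURN 0.2 q [19. 20. 12. 81. -0. 33.] open 54.0 F [ 1.   0.  -0.6] g 42.7
```

View pics/wr5.png

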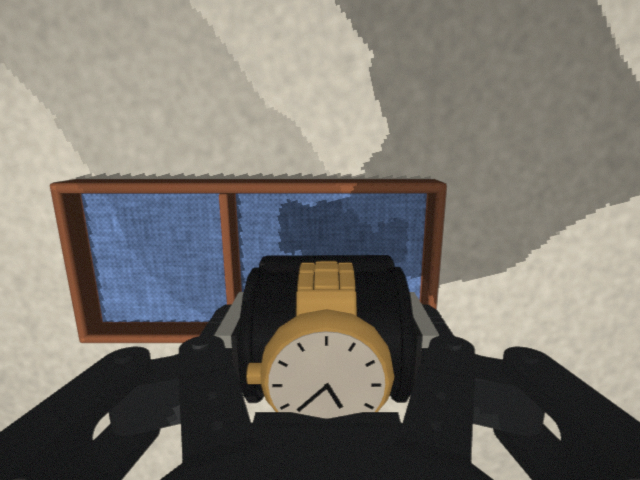

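The gold watch is squarely over the blue long bay, with walls at columns 236 and 430 and the watch at 328. Lowering.

Emit:
servo_tool:
  moves:
    - [[0, 0, 0], [-0.0015, 0, 0.03], 0]
    - [[0, 0, 0], [0, 0, 0.025], 0]
    - [[0, 0, 0], [0, 0, 0.008], 0]
    - [[0, 0, 0], [0, 0, 0.002], 0]
    - [[0, 0, 0], [0, 0, 0.001], 0]
    - [[0, 0, 0], [0, 0, 0], 0]
    - [[0, 0, 0], [0, 0, 0], 0]

```text
time: 17.95
ee_pos: [0.6302, 0.2161, 0.0177]
tcp_rot: [179.9, 0.1, 165.5]
wrist_force: [0.4, -0.1, -0.9]
opening: 0.0536
grasp_force: 42.8
```

Emit:
servo_tool:
  moves:
    - [[0, 0, 0], [0, 0, 0.0015], 0]
    - [[0, 0, 0], [0, 0, 0.001], 0]
    - [[0, 0, 0], [0, 0, 0.0005], 0]
    - [[0, 0, 0], [0, 0, 0], 0]

```text
time: 18.35
ee_pos: [0.63, 0.216, 0.0151]
tcp_rot: [179.9, 0.1, 165.5]
wrist_force: [-3.1, -1.0, 8.7]
opening: 0.0536
grasp_force: 43.8
```

Emit:
servo_tool:
  moves:
    - [[0, 0, 0], [0, 0, 0], 70]
    - [[0, 0, 0], [0, 0, 0], 76]
    - [[0, 0, 0], [0, 0, 0], 76]
    - [[0, 0, 0], [0, 0, 0], 76]
    - [[0, 0, 0], [0, 0, -0.01], 76]
    - [[0, 0, 0], [0, 0, -0.03], 76]
    - [[0, 0, 0], [0, 0, -0.04], 76]
    - [[0, 0, 0], [0, 0, -0.05], 100]
    - [[0, 0, 0], [0, 0, -0.03], 100]
    - [[0, 0, 0], [0, 0, 0], 100]

```text
time: 19.35
ee_pos: [0.6312, 0.2164, 0.1801]
tcp_rot: [179.7, 0.4, 165.5]
wrist_force: [0.1, 0.3, -0.3]
opening: 0.0856
grasp_force: 0.0
```

```bash
python3 -c "
from h import *
go(450,-2.9,150,98.4)
c=calibration('wrist');p,d=camera('wrist')
W=world(d,c).reshape(-1,3);w=W[(W[:,2]>.03)&(W[:,2]<.09)&(np.hypot(W[:,0]-.63,W[:,1]-.216)<.05)];print(rect(w),np.percentile(w[:,2],[2,50,98]))
w=W[(W[:,2]>.015)&(W[:,2]<.026)&(np.hypot(W[:,0]-.618,W[:,1]-.173)<.13)];print('walnut',rect(w))"
```

```text
t 19.35 pos [631.2 216.4 180.1] rot [179.72   0.43 165.5 ] SHIFT [ 120.8 -257.9   27.9] TURN -22.9 q [19. 20. 23. 92.  0. 33.] open 85.6 F [ 0.1  0.3 -0.3] g 0.0
[629.1 216.3  54.1  50.2  75.7] [0.03447477 0.0589965  0.06303597]
walnut [619.7 175.  213.2  96.7  75.7]
```

Emit:
servo_tool:
  moves:
    - [[0, 0, 0], [0.0173, -0.0368, 0], 100]
    - [[0, 0, 0], [0.0173, -0.0368, 0], 100]
    - [[0, 0, 0], [0.0173, -0.0368, 0], 100]
    - [[0, 0, 0], [0.0173, -0.0368, 0], 100]
    - [[0, 0, 0], [0.0173, -0.0368, 0], 100]
    - [[0, 0, 0], [0.0173, -0.0368, 0], 100]
    - [[0, 0, 0], [0.0173, -0.0368, 0], 100]
    - [[0, 0, -7.6], [0, 0, 0.02], 100]
    - [[0, 0, -7.6], [0, 0, 0.02], 100]
    - [[0, 0, -7.6], [0, 0, 0.02], 100]
    - [[0, 0, 0], [0, 0, 0], 100]
    - [[0, 0, 0], [0, 0, 0], 100]

```text
time: 20.6
ee_pos: [0.4473, -0.0032, 0.113]
tcp_rot: [180.0, -0.1, -171.9]
wrist_force: [1.0, -0.0, 0.8]
opening: 0.0855
grasp_force: 0.0
```

```bash
python3 -c "
from h import *
c=calibration('wrist');p,d=camera('wrist');cv2.imwrite('pics/wr6.png',p[:,:,::-1])
W=world(d,c).reshape(-1,3);w=W[(W[:,2]>.045)&(W[:,2]<.065)&(np.hypot(W[:,0]-.45,W[:,1]+.003)<.06)];r=rect(w);print('cube',r,np.percentile(w[:,2],[2,50,98]))
go(r[0],r[1],19.5,r[4] if r[4]>45 else r[4]+90)"
```

```text
cube [451.   -1.1  56.8  56.1   8.4] [0.05222673 0.05385229 0.05574898]
t 20.65 pos [447.8  -3.2 113.8] rot [ 180.     -0.   -171.89] SHIFT [-3.4  1.6 94.3] TURN -0.3 q [ -0. -10. -17.  83.   0.  -9.] open 85.3 F [ 0.5  0.  -0.1] g 0.0
```

View pics/wr6.png

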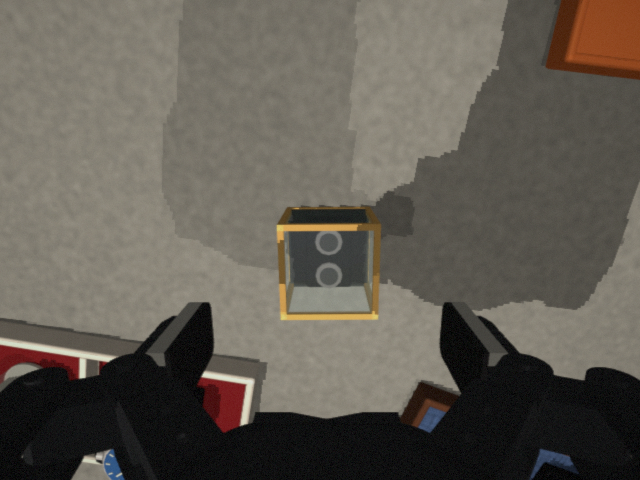

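The cube is square to the fingers and centred at column 328. Gripping it high, so that the fingers stay above the tray walls.

Emit:
servo_tool:
  moves:
    - [[0, 0, 0], [-0.0034, 0.0012, 0.034], 100]
    - [[0, 0, 0], [0, 0, 0.04], 100]
    - [[0, 0, 0], [0, 0, 0.02], 100]
    - [[0, 0, 0], [0, 0, 0], 100]
    - [[0, 0, 0], [0, 0, 0], 0]
    - [[0, 0, 0], [0, 0, 0], 0]
    - [[0, 0, 0], [0, 0, 0], 0]
    - [[0, 0, 0], [0, 0, 0], 0]
    - [[0, 0, 0], [0, 0, 0], 0]
    - [[0, 0, 0], [0, 0, 0], 0]

```text
time: 21.65
ee_pos: [0.4524, -0.0015, 0.0214]
tcp_rot: [-180.0, 0.2, -171.7]
wrist_force: [-1.3, 0.9, 5.9]
opening: 0.0556
grasp_force: 44.1
```

```bash
python3 -c "
from h import *
go(604.7,117.5,150,75.6)"
```

```text
t 21.65 pos [452.4  -1.5  21.4] rot [-179.98    0.2  -171.72] SHIFT [-168.3   95.8 -128. ] TURN 22.7 q [ -0.  -7. -25.  72.   0.  -8.] open 55.6 F [-1.3  0.9  5.9] g 44.1
```

Emit:
servo_tool:
  moves:
    - [[0, 0, 0], [0, 0, -0.02], 0]
    - [[0, 0, 0], [0, 0, -0.04], 0]
    - [[0, 0, 0], [0, 0, -0.04], 0]
    - [[0, 0, 0], [0, 0, -0.028], 0]
    - [[0, 0, 0], [-0.0336, 0.0192, 0], 0]
    - [[0, 0, 0], [-0.0336, 0.0192, 0], 0]
    - [[0, 0, 0], [-0.0336, 0.0192, 0], 0]
    - [[0, 0, 0], [-0.0336, 0.0192, 0], 0]
    - [[0, 0, 0], [-0.0336, 0.0192, 0], 0]
    - [[0, 0, 7.6], [0, 0, 0], 0]
    - [[0, 0, 7.6], [0, 0, 0.02], 0]
    - [[0, 0, 7.5], [0, 0, 0.02], 0]

```text
time: 22.85
ee_pos: [0.6043, 0.1182, 0.1079]
tcp_rot: [180.0, 0.1, 165.3]
wrist_force: [0.6, 0.1, -1.2]
opening: 0.0555
grasp_force: 43.2
```

Emit:
servo_tool:
  moves:
    - [[0, 0, 0], [0, 0, 0.02], 0]
    - [[0, 0, 0], [0, 0, 0], 0]
    - [[0, 0, 0], [0, 0, 0], 0]

```text
time: 23.15
ee_pos: [0.6035, 0.1177, 0.0882]
tcp_rot: [180.0, 0.0, 165.6]
wrist_force: [0.2, 0.6, -0.5]
opening: 0.0554
grasp_force: 43.1
```

```bash
python3 -c "
from h import *
go(604.7,117.5,28,75.6)
p,d=camera('wrist');cv2.imwrite('pics/wr7.png',p[:,:,::-1])"
```

```text
t 23.15 pos [603.5 117.7  88.2] rot [1.7999e+02 2.0000e-02 1.6562e+02] SHIFT [-1.2  0.1 60.2] TURN 0.0 q [11. 13.  4. 80. -0. 25.] open 55.4 F [ 0.2  0.6 -0.5] g 43.1
```

View pics/wr7.png

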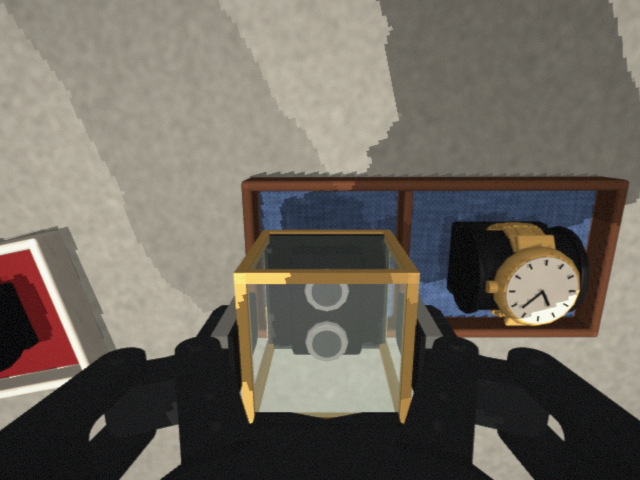

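The cube is centred over the walnut square bay, with walls at columns 258 and 402. Lowering, with contact expected at TCP z ≈ 27.4 mm.

Emit:
servo_tool:
  moves:
    - [[0, 0, 0], [-0.0012, 0, 0.03], 0]
    - [[0, 0, 0], [0, 0, 0.02], 0]
    - [[0, 0, 0], [0, 0, 0.007], 0]
    - [[0, 0, 0], [0, 0, 0.0015], 0]
    - [[0, 0, 0], [0, 0, 0.001], 0]
    - [[0, 0, 0], [0, 0, 0], 0]
    - [[0, 0, 0], [0, 0, 0], 0]

```text
time: 23.9
ee_pos: [0.6051, 0.1175, 0.0289]
tcp_rot: [180.0, 0.1, 165.6]
wrist_force: [0.3, -0.4, -1.7]
opening: 0.0557
grasp_force: 43.2
```

Emit:
servo_tool:
  moves:
    - [[0, 0, 0], [0, 0, 0.001], 0]
    - [[0, 0, 0], [0, 0, 0.0007], 0]
    - [[0, 0, 0], [0, 0, 0.0005], 0]
    - [[0, 0, 0], [0, 0, 0], 0]

```text
time: 24.3
ee_pos: [0.605, 0.1175, 0.0275]
tcp_rot: [180.0, 0.1, 165.6]
wrist_force: [-3.7, -0.4, 10.0]
opening: 0.0556
grasp_force: 44.5
```

Emit:
servo_tool:
  moves:
    - [[0, 0, 0], [0, 0, 0], 72]
    - [[0, 0, 0], [0, 0, 0], 80]
    - [[0, 0, 0], [0, 0, 0], 80]
    - [[0, 0, 0], [0, 0, 0], 80]
    - [[0, 0, 0], [0, 0, -0.01], 80]
    - [[0, 0, 0], [0, 0, -0.03], 80]
    - [[0, 0, 0], [0, 0, -0.04], 80]
    - [[0, 0, 0], [0, 0, -0.05], 80]
    - [[0, 0, 0], [0.04, 0, -0.03], 80]
    - [[0, 0, 0], [0.05, 0, -0.03], 80]
    - [[0, 0, 0], [0, 0, 0], 80]

```text
time: 25.4
ee_pos: [0.5223, 0.1392, 0.2175]
tcp_rot: [179.8, 0.3, 165.7]
wrist_force: [1.1, 0.4, 0.8]
opening: 0.0684
grasp_force: 0.0
```

Run:
```python
from h import *
c=calibration('wrist');p,d=camera('wrist');cv2.imwrite('pics/wr8.png',p[:,:,::-1])
W=world(d,c).reshape(-1,3)
def f(n,x,y,lo,hi,r):
    w=W[(W[:,2]>lo)&(W[:,2]<hi)&(np.hypot(W[:,0]-x,W[:,1]-y)<r)]
    print(n, (rect(w),np.percentile(w[:,2],[2,50,98]).round(3)) if len(w)>50 else len(w))
f('gold',.63,.216,.03,.09,.05);f('cube',.605,.1175,.03,.09,.05);f('walnut',.619,.174,.015,.026,.13)
go(500,100,150,75)
```

```text
gold (array([628. , 216.5,  55. ,  48.8,  76.7]), array([0.031, 0.046, 0.062]))
cube (array([603.2, 117.9,  56.2,  56.8,  76. ]), array([0.034, 0.06 , 0.062]))
walnut (array([619.4, 175. , 213.1,  96.8,  75.7]), array([0.015, 0.02 , 0.024]))
t 25.45 pos [523.8 138.7 215. ] rot [179.84   0.28 165.69] SHIFT [ 13.7 -43.6  64.9] TURN 0.7 q [15.  3.  6. 93.  0. 29.] open 68.3 F [ 0.7  0.  -0.1] g 0.0
```

View pics/wr8.png

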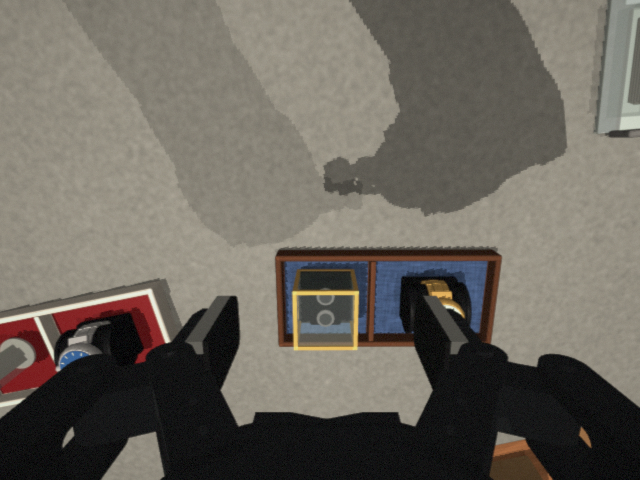

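The cube (325,310) and gold watch (435,300) stand in the walnut tray with their tops at 62–63 mm. The steel watch and tube are still in the white tray, and the gripper is clear. Handing in.

```bash
python3 -c "
from workcell import *
print(job_done())"
```

```text
the job is handed in; nothing more can be done
None
```

Both trays are made up and the job is handed in at about 25 s; the hand-in gave no verdict, but the last images showed all four things upright in their bays, and I never moved the cologne, dispenser or clamp.

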